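# Square up three glue-up blanks against the bench fence with the long straightedge

## Robot

A 6-joint arm with a two-finger parallel gripper is mounted at the origin on the work surface. World frame = base frame: x ahead of the robot, y to its left, z up, the work surface at z = 0. Lengths are in m, angles in rad, forces in N, time in s.
With the tool pointing down it reaches from about 0.325 to 0.925 m from the base axis. Payload 3.1 kg.
Tool frame: the origin (TCP) lies on the mounting face of the last link; the fingertips stand 173 mm ahead of it and the grasp point (between the pads) lies 155 mm ahead of it; z points along the fingers, y is the line along which they close (so a half turn about z gives the same grasp; the last joint's range is limited). The gripper opens to 85 mm and grips with 20 to 120 N. Pads are 22 mm wide; open, the fingers measure 114 mm over their backs; the gripper's body (76 mm by 85 mm) begins 54 mm behind the grasp point. The pads swing forward as they close: fully open they stand 13 mm farther back than shut.
Start: joints at [-1.263, 0.217, 1.613, -0, 1.311, -0.112], TCP at [0.255, -0.571, 0.405] pointing down, gripper open.
Joint ranges: [-2.75, 2.75], [-0.78, 2.1], [0.31, 2.55], [-1.13, 4.27], [0.13, 2.63], [-2.58, 2.58]. Speed limits (rad/s): [2.79, 2.79, 3.14, 3.14, 3.14, 3.14].

## Interface

Orientations are given as a unit quaternion [w, x, y, z].
In Python, from cell import r, cams, telemetry, hand_in gives the robot as it stands (r), with the cameras (cams), the job as plain functions and the readings (telemetry).
- The arm moves only by the tool run_rows, called after "Emit:" by a JSON object that holds its "method" and its "body", one argument or row to a line. Schema: {"type":"object","properties":{"motion":{"type":"array","items":{"type":"array","items":{"type":"array","items":{"type":"number"},"minItems":7,"maxItems":7},"minItems":1,"maxItems":20},"minItems":1,"maxItems":1},"grip_force":{"type":"number"},"only":{"type":"string"},"quiet":{"type":"boolean"},"lines":{"type":"string"}},"required":["motion"],"additionalProperties":false}. motion is a list that holds a single list of rows (three levels of brackets), with 1 to 20 rows, each of 7 numbers: a rotation vector rx, ry, rz in shares of 2 rad (1.0 is 2 rad), then dx, dy, dz in a scale on which 1.0 is 0.5 m, then the opening from 0.0 (shut) to 1.0 (fully open); each row shifts and turns the commanded pose from where the row before left it, along the tool's axes as they then stand; what a row does not reach is not made up. A row lasts 1/8 s, in which the tool goes at most 0.0625 m and 0.188 rad, less where a joint would pass 70% of its speed; a pose out of reach is approached as far as the arm can. The fingers move at their own pace and stop on an object; grip_force is the grip in N (left out, the last holds). Time passes only in rows, so rows that do not move let the fingers close. The tool returns the time, the measured TCP pose, the force, the opening and the grip force at its end. only (a regular expression) keeps the lines of the reply that match it, lines (a string "A,B") keeps lines A to B, and quiet returns only ok. No shift or turn number may pass 1 either way. Input that does not fit is refused with a message, and nothing moves.
- telemetry.sense(): the state, without advancing time (a new reading comes with each control period).
- cams.grab_frame(name): name is "scene" or "top" or "wrist"; returns the picture (384x512x3 uint8, blue, green, red); there is no depth.
- cams.camera_info(name): a dict with "K" (3x3 intrinsics, pixels), "extrinsics" (4x4, takes a point from camera to world coordinates); the wrist camera has in their place "hand_eye" (4x4, takes a point from camera to tool coordinates, whose origin is the TCP and whose axes are the flange's). Camera axes: x right, y up, looking along -z (the intrinsics and any distortion apply to the point x, -y, -z); pixel columns grow to the right and rows downward; lengths in m; the calibration is good to about 2 mm. A picture is of the moment at which its call begins: read the wrist's pose just before it. camera_info takes no time and is no camera call.
- hand_in(): hands the job in; it is judged then, once.
The state is a dict: "clock": time; "qpos": joint angles; "joint_vel": joint speeds; "effort": joint torques, N m; "position": TCP position; "eef_rot": TCP orientation; "wrist_force": force on the tool from outside, world axes, zero at the start; "wrist_torque": the same for the moment, N m; "gripper_width": opening from 0.0 (shut) to 1.0 (fully open); "grasp_force": force on a finger pad.
Only numpy, scipy, OpenCV 4.12 (cv2) and the standard library are available. Lean on these libraries where they do the work, as an engineer would, in place of code of your own. Each camera call takes 0.05 s, during which the arm holds its last target. There are 200 camera calls.

## Task

Take the long straightedge by its wooden grip, set it down behind the three loose pine blanks (on the side away from the fence), gather all three along it and push them together, as one group, squarely up against the wooden fence. Push with the straightedge only, never with the gripper itself, then leave it standing upright on the bench and let go. Leave the short sanding block where it is.

Things in the scene. Friction and masses are not known exactly. Their poses are not given: they have to be found in the camera images.
- straightedge: long straightedge, 0.4 kg, loose: aluminium bar 280 mm long (own y), 20 thick (own x), 25 high; on its middle a wooden grip 100 long (y), 22 thick (x), from 25 to 75 mm above the underside, to be held across from above. Stands on its bar left or right of the blanks, pointing roughly away from the robot. Origin: centre of its underside, z up. Same either way round; balances at its middle
- blank1: loose pine blank, a plain block 40 mm (own x) by 45 mm (own y) by 24 mm high, about 30 g, one of three alike lying flat in a ragged row before the fence, up to about 35 mm apart; origin at the centre of its underside, x towards the fence within 13 degrees, z up (the leftmost one, seen from the robot)
- blank2: loose pine blank, a plain block 40 mm (own x) by 45 mm (own y) by 24 mm high, about 30 g, one of three alike lying flat in a ragged row before the fence, up to about 35 mm apart; origin at the centre of its underside, x towards the fence within 13 degrees, z up (the middle one)
- blank3: loose pine blank, a plain block 40 mm (own x) by 45 mm (own y) by 24 mm high, about 30 g, one of three alike lying flat in a ragged row before the fence, up to about 35 mm apart; origin at the centre of its underside, x towards the fence within 13 degrees, z up (the rightmost one)
- fence: fixed straight wooden batten 340 mm long (own y), 32 thick, 30 high, beyond the blanks. Origin: bottom edge, middle, of its working face, which looks to blanks and robot; x from the face into the batten, within 12 degrees of away from the robot. Blank centres lie at x = -65 to -130 mm at the start, -20 when against it. Two red clamps, 58 mm high, at y = +-150 mm, do not stand out from the face
- short_block: short sanding block, a bystander: same cross-section and same wooden grip as the straightedge, but its aluminium foot is only 120 mm long; origin at the centre of its underside, y along it, z up; loose

How it is judged:
By the outcome, as a careful person would: the job done as asked, in the order asked, and still so for the second after the job is handed in, with the robot touching nothing.
It also fails if it takes over 40 s, if anything falls off the work surface, if the arm or the gripper's body presses on something with over 40 N, if the wrist force passes 120 N, or if a joint passes its speed limit or range.

## Working session

There is one attempt and no reset: what is moved stays moved. The work goes in short steps, Python scripts to look and compute and a tool call to move; the robot and the scene stay as the last step left them, time stands still between calls to the robot, and variables do not carry over. Pictures are saved under pics/ and viewed, at most 10 in all, crops included, and the job is handed in when it is done.

```bash
ls; mkdir -p pics
```

Run:
```python
from cell import r, cams, telemetry, hand_in
import cv2,numpy as np
np.set_printoptions(precision=4,suppress=True)
for n in("top","scene"):
    cv2.imwrite(f"pics/{n}0.png",cams.grab_frame(n)); c=cams.camera_info(n); print(n,c)
print(cams.camera_info("wrist")); print(telemetry.sense())
```

```text
cell.py
pics
top {'K': array([[415.359 ,   0.    , 249.2485],
       [  0.    , 415.359 , 193.0046],
       [  0.    ,   0.    ,   1.    ]]), 'extrinsics': array([[-0.0202,  0.9828, -0.1837,  0.3909],
       [-0.9997, -0.0174,  0.0168,  0.0014],
       [ 0.0133,  0.184 ,  0.9828,  1.1064],
       [ 0.    ,  0.    ,  0.    ,  1.    ]])}
scene {'K': array([[391.5212,   0.    , 254.3036],
       [  0.    , 391.5212, 182.9812],
       [  0.    ,   0.    ,   1.    ]]), 'extrinsics': array([[-0.7853, -0.4166,  0.4581,  1.0454],
       [ 0.6191, -0.5425,  0.5678,  0.6085],
       [ 0.012 ,  0.7295,  0.6839,  0.7767],
       [ 0.    ,  0.    ,  0.    ,  1.    ]])}
{'K': array([[296.4532,   0.    , 251.8116],
       [  0.    , 296.4532, 186.9793],
       [  0.    ,   0.    ,   1.    ]]), 'hand_eye': array([[ 0.0009,  0.9493,  0.3144,  0.0816],
       [ 1.    , -0.0006, -0.0012, -0.0006],
       [-0.0009,  0.3144, -0.9493,  0.0301],
       [ 0.    ,  0.    ,  0.    ,  1.    ]])}
{'clock': 0.1, 'qpos': array([-1.2632,  0.2177,  1.6148,  0.    ,  1.3113, -0.1122]), 'joint_vel': array([-0.0007, -0.    , -0.0053, -0.0015, -0.0009, -0.0007]), 'effort': array([ -0.0001, -39.8074, -30.497 ,  -0.0002,   0.0042,   0.    ]), 'position': array([ 0.2547, -0.5704,  0.4035]), 'eef_rot': array([-0.0011,  0.978 ,  0.2084, -0.0001]), 'wrist_force': array([-0.1202, -0.0747, -0.0919]), 'wrist_torque': array([0.0091, 0.016 , 0.0511]), 'grasp_force': 0.0, 'gripper_width': 1.0002972499536222}
```

View pics/top0.png

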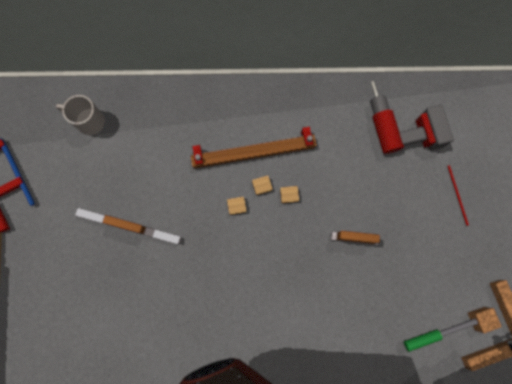

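View pics/scene0.png

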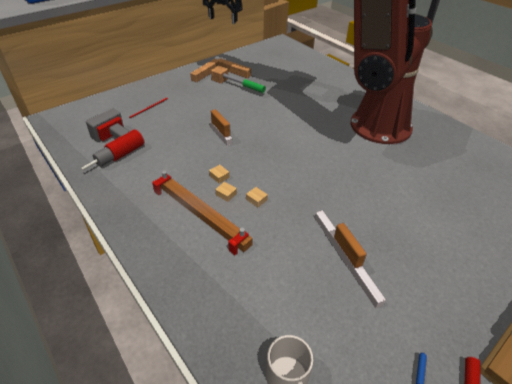

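Top view: straightedge bar from (78,212) to (180,240) with its grip at (124,224), blanks at (236,205), (262,185) and (289,194), fence face from (195,166) to (315,148), short block at (357,238). The scene view agrees. Next I measure these.

Create h.py:
```python
import cv2,numpy as np
from scipy.spatial.transform import Rotation as R
from cell import r, cams, telemetry, hand_in
np.set_printoptions(precision=4,suppress=True)
def pose(s=None):
    s=s or telemetry.sense(); T=np.eye(4); q=s["eef_rot"]; T[:3,:3]=R.from_quat([q[1],q[2],q[3],q[0]]).as_matrix(); T[:3,3]=s["position"]; return T
def cam(n,T=None):
    c=cams.camera_info(n); return c["K"], (T@c["hand_eye"] if n=="wrist" else c["extrinsics"])
def ray(px,z,n,T=None):
    K,E=cam(n,T); px=np.atleast_2d(px).astype(float)
    d=np.c_[(px[:,0]-K[0,2])/K[0,0],-(px[:,1]-K[1,2])/K[1,1],-np.ones(len(px))]@E[:3,:3].T
    return E[:3,3]+d*((z-E[2,3])/d[:,2])[:,None]
def blobs(mask,amin=30):
    return [c for c in cv2.findContours(mask,cv2.RETR_EXTERNAL,cv2.CHAIN_APPROX_NONE)[0] if cv2.contourArea(c)>amin]
def rect(c,z,n,T=None):
    """contour -> world rectangle at height z: centre, (long,short), angle of the long side"""
    p=ray(c[:,0,:],z,n,T)[:,:2].astype(np.float32); b=cv2.boxPoints(cv2.minAreaRect(p)); e=b[1]-b[0],b[2]-b[1]
    l=sorted(e,key=np.linalg.norm); a=np.degrees(np.arctan2(l[1][1],l[1][0]))%180
    return b.mean(0),np.linalg.norm(l[1]),np.linalg.norm(l[0]),a
def masks(im):
    h,s,v=cv2.split(cv2.cvtColor(im,cv2.COLOR_BGR2HSV))
    m=lambda x:x.astype(np.uint8)*255
    return dict(pine=m((h>8)&(h<25)&(s>80)&(v>165)),wood=m((h>5)&(h<17)&(s>110)&(v<=165)&(v>60)),alu=m((s<45)&(v>165)),red=m(((h<4)|(h>174))&(s>140)&(v>70)))
```

Run:
```python
from h import *
im=cv2.imread("pics/top0.png"); ms=masks(im)
for p in[(236,205),(124,224),(90,215),(250,154),(357,238)]: print(p,im[p[1],p[0]],cv2.cvtColor(im,cv2.COLOR_BGR2HSV)[p[1],p[0]])
for k,z in dict(pine=.024,wood=.03,alu=.025,red=.058).items():
    for c in blobs(ms[k],15): print(k,c[:,0].mean(0),cv2.contourArea(c),*rect(c,z,"top"))
```

```text
(236, 205) [ 90 138 177] [ 17 125 177]
(124, 224) [ 48  89 142] [ 13 169 142]
(90, 215) [189 186 187] [130   4 189]
(250, 154) [ 46  85 135] [ 13 168 135]
(357, 238) [ 49  90 142] [ 13 167 142]
pine [509.2632 307.2632] 20.5 [ 0.2856 -0.6713] 0.021407416 0.010191194 172.27457
pine [236.   204.66] 172.0 [0.5621 0.0188] 0.040318336 0.035107274 98.33572
pine [289.14 193.52] 168.0 [ 0.5899 -0.1228] 0.040254742 0.035119068 94.67019
pine [261.7143 184.1429] 162.5 [ 0.6168 -0.0502] 0.0397517 0.034601215 105.16974
wood [487.3056 356.3704] 637.0 [ 0.1708 -0.5977] 0.12224497 0.036202826 107.41871
wood [484.1163 319.2326] 454.0 [ 0.258  -0.6014] 0.0648554 0.0544496 105.99161
wood [504.5882 303.3866] 461.5 [ 0.2937 -0.665 ] 0.12337503 0.042207643 16.92316
wood [358.5    236.9348] 337.0 [ 0.4711 -0.298 ] 0.10737089 0.024719458 82.570595
wood [122.5233 223.8721] 279.0 [0.5165 0.3125] 0.1028062 0.021128384 73.084015
wood [253.125  151.0507] 1253.0 [ 0.7082 -0.031 ] 0.33803764 0.037880618 99.507324
alu [165.7636 236.3091] 129.5 [0.4828 0.2016] 0.06368174 0.016539333 73.121735
alu [ 89.5172 214.9655] 139.0 [0.542  0.4009] 0.071134776 0.016312411 73.0916
alu [124.502   72.3267] 250.0 [0.9413 0.321 ] 0.6943391 0.0071071386 90.00391
alu [340.2492  69.5228] 173.5 [ 0.9421 -0.2804] 0.4635164 0.006696106 90.02874
alu [480.748  67.626] 47.5 [ 0.9423 -0.679 ] 0.17443019 0.0057918127 90.41002
red [  1.9512 222.0244] 68.5 [0.5259 0.6033] 0.048288465 0.017338738 5.0957847
red [  9.2308 185.75  ] 150.0 [0.6176 0.5954] 0.060941055 0.020615602 117.55829
red [457.6923 195.2479] 70.5 [ 0.5728 -0.5544] 0.15570539 0.0057565025 11.527946
red [196.8276 150.    ] 54.5 [0.7026 0.1179] 0.02835177 0.019561958 13.721719
red [306.84 135.92] 81.0 [ 0.7386 -0.1713] 0.048049223 0.023772972 3.3677983
red [427.5224 127.791 ] 193.5 [ 0.7551 -0.4944] 0.084491685 0.022711424 14.633616
red [387.5872 130.8899] 764.5 [ 0.7508 -0.3862] 0.11097381 0.05686837 12.533064
```

The rows are not in the units I measure in: shifts go in shares of 0.5 m and turns go in shares of 2 rad. I convert before sending: 0.047 m / 0.5 = 0.094, -0.031 m / 0.5 = -0.062, -0.171 rad / 2 = -0.0855.

Emit:
{"method": "run_rows", "body": {
  "motion": [
    [[0,0,0,0.094,-0.062,0,1],[0,0,0,0.094,-0.062,0,1],[0,0,0,0.094,-0.062,0,1],[0,0,0,0.094,-0.062,0,1],[0,0,0,0.094,-0.062,0,1],[0,0,0,0.094,-0.062,0,1],[0,0,0,0.094,-0.062,0,1],[0,0,0,0.094,-0.062,0,1],[0,0,0,0.094,-0.062,0,1],[0,0,0,0.094,-0.062,0,1],[0,0,0,0.094,-0.062,0,1],[0,0,0,0.094,-0.062,0,1],[0,0,-0.0855,0,0,0,1],[0,0,-0.0855,0,0,0,1],[0,0,-0.0855,0,0,0,1],[0,0,-0.0855,0,0,0,1],[0,0,-0.0855,0,0,0,1],[0,0,0,0,0,0,1],[0,0,0,0,0,0,1]]
  ]
}}

```text
clock: 2.48
position: [0.618, -0.0011, 0.4043]
eef_rot: [-0.0, 0.804, 0.594, -0.0]
wrist_force: [0.2, 0.5, 0.4]
gripper_width: 0.998
grasp_force: 0.0
```

Create look.py:
```python
from h import *
import sys
T=pose(); im=cams.grab_frame("wrist"); cv2.imwrite("pics/%s.png"%sys.argv[1],im); np.save("pics/%s.npy"%sys.argv[1],T); ms=masks(im)
for k,z in dict(pine=.024,wood=.03,alu=.025,red=.058).items():
    for c in blobs(ms[k],80): print(k,c[:,0].mean(0),cv2.contourArea(c),*rect(c,z,"wrist",T))
```

```bash
python3 look.py w1
```

```text
pine [260.838 249.162] 542.0 [ 0.592  -0.1217] 0.044489935 0.040556937 94.94479
pine [263.5421 195.2991] 1050.5 [ 0.6187 -0.0498] 0.045709025 0.040870957 105.6178
pine [204.0656 156.0492] 1201.0 [0.5643 0.0192] 0.046051975 0.04050531 99.06856
pine [329.3026 146.8925] 5792.0 [ 0.7139 -0.0326] 0.28226155 0.032198604 99.05955
pine [275.9429  19.5714] 213.0 [0.6871 0.1356] 0.03130064 0.009752859 14.751798
wood [305.2891 123.6238] 449.5 [ 0.7058 -0.006 ] 0.2862943 0.0331146 98.392075
alu [373.9831 210.322 ] 103.5 [ 0.7488 -0.1093] 0.033455547 0.012766261 99.26517
alu [285.6364  29.303 ] 105.5 [0.6937 0.1232] 0.011753418 0.011680241 31.78236
alu [73.1053 24.3158] 898.5 [0.4813 0.1925] 0.045991573 0.020345684 73.177185
red [417.2718 374.4563] 626.5 [ 0.7591 -0.3568] 0.057801392 0.04323264 163.01918
red [390.2784 252.2371] 533.5 [ 0.7461 -0.1535] 0.04432605 0.03493105 121.218925
red [295.0157  26.9685] 1120.5 [0.6973 0.117 ] 0.048618093 0.021375217 9.891132
```

View pics/w1.png

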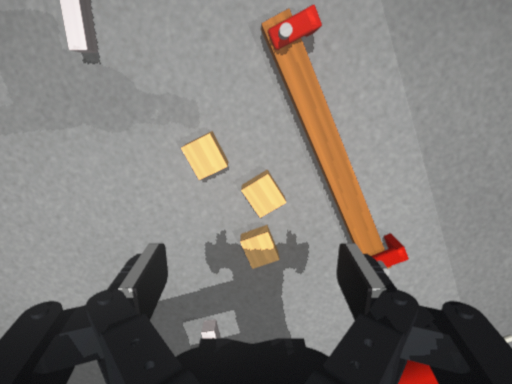

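The wrist view matches the given sizes: blanks 45×40 mm, fence 32 mm thick. It shows blanks at (204,156), (263,195) and (260,249), and the fence running from (275,20) to (375,245). I now go above the straightedge.

Scaled: 0.0434 m / 0.5 = 0.0868, -0.0313 m / 0.5 = -0.0626.

Emit:
{"method": "run_rows", "body": {
  "motion": [
    [[0,0,0,0.0868,-0.0626,0.03,1],[0,0,0,0.0868,-0.0626,0.03,1],[0,0,0,0.0868,-0.0626,0.03,1],[0,0,0,0.0868,-0.0626,0.03,1],[0,0,0,0.0868,-0.0626,0.03,1],[0,0,0,0.0868,-0.0626,0.03,1],[0,0,0,0,0,0,1],[0,0,0,0,0,0,1]]
  ]
}}

```text
clock: 3.52
position: [0.5146, 0.3027, 0.3147]
eef_rot: [0.0, 0.804, 0.595, -0.0]
wrist_force: [0.2, -0.1, -0.3]
gripper_width: 1.004
grasp_force: 0.0
```

```bash
python3 look.py w2
```

Run:
```python
from h import *
im=cv2.imread("pics/w2.png");T=np.load("pics/w2.npy");ms=masks(im)
for c in blobs(cv2.bitwise_or(ms["wood"],ms["pine"]),300): print(c[:,0].mean(0),*rect(c,.075,"wrist",T))
```

```text
pine [460.5797 288.5362] 153.5 [0.6906 0.1272] 0.030391 0.010691178 12.632349
pine [250.7722 194.4199] 2880.5 [0.5092 0.2861] 0.12105651 0.02397194 73.4565
wood [451.5312 284.5781] 1119.0 [0.6815 0.1412] 0.044845402 0.041386466 99.64252
wood [261.0764 182.1927] 203.5 [0.5213 0.2902] 0.124184184 0.023389993 84.217224
alu [252.1471 280.8088] 756.0 [0.484  0.1995] 0.058355086 0.020024419 73.08806
alu [250.9659  66.3686] 2915.5 [0.5435 0.3941] 0.091720104 0.0236414 73.36361
red [482.0943 289.8931] 1173.5 [0.6933 0.1531] 0.053543642 0.041327056 145.71686
[451.5312 284.5781] [0.6562 0.1835] 0.03691882 0.03407132 99.642624
[250.9932 192.1966] [0.5158 0.3069] 0.10222709 0.020771017 73.46131
```

View pics/w2.png

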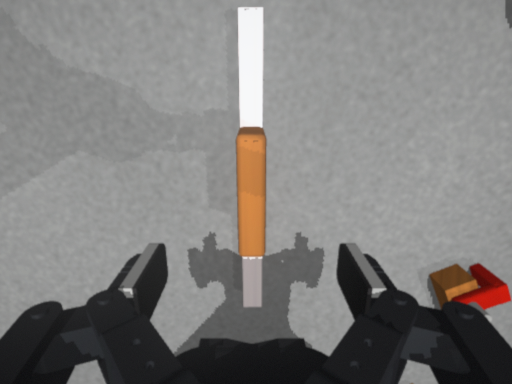

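The straightedge is centred under the hand: grip at about (251,192), bar from row 8 to row 306. I descend and grip.

Scaled: 0.035 m / 0.5 = 0.07, 0.0025 m / 0.5 = 0.005.

Emit:
{"method": "run_rows", "body": {
  "motion": [
    [[0,0,0,0.005,0.002,0.07,1],[0,0,0,0,0,0.07,1],[0,0,0,0,0,0.04,1],[0,0,0,0,0,0.0294,1],[0,0,0,0,0,0,1],[0,0,0,0,0,0,0],[0,0,0,0,0,0,0],[0,0,0,0,0,0,0],[0,0,0,0,0,0,0],[0,0,0,0,0,0,0],[0,0,0,0,0,0,0],[0,0,0,0,0,0,0]]
  ],
  "grip_force": 80
}}

```text
clock: 5.08
position: [0.5164, 0.305, 0.2108]
eef_rot: [-0.0, 0.804, 0.595, 0.0]
wrist_force: [-1.9, 0.0, 5.8]
gripper_width: 0.248
grasp_force: 79.1
```

Scaled: -0.05 m / 0.5 = -0.1, 0.0153 m / 0.5 = 0.0306, -0.152 rad / 2 = -0.076.

Emit:
{"method": "run_rows", "body": {
  "motion": [
    [[0,0,0,0,0,-0.06,0],[0,0,0,0,0,-0.08,0],[0,0,0,-0.1,0.0306,0,0],[0,0,0,-0.1,0.0306,0,0],[0,0,0,-0.1,0.0306,0,0],[0,0,0,-0.1,0.0306,0,0],[0,0,0,-0.1,0.0306,0,0],[0,0,0,-0.1,0.0306,0,0],[0,0,0,-0.1,0.0306,0,0],[0,0,-0.076,0,0,0,0],[0,0,-0.076,0,0,0,0],[0,0,-0.076,0,0,0,0],[0,0,0,0,0,0,0],[0,0,0,0,0,0,0]]
  ]
}}

```text
clock: 6.82
position: [0.516, -0.0611, 0.279]
eef_rot: [-0.001, 0.649, 0.761, -0.0]
wrist_force: [0.2, 0.1, -3.5]
gripper_width: 0.254
grasp_force: 78.9
```

Run:
```python
from h import *
im=cams.grab_frame("top"); cv2.imwrite("pics/t2.png",cv2.resize(im[100:280,140:400],None,fx=3,fy=3))
```

```bash
python3 look.py w3
```

```text
pine [328.1818 263.2424] 1212.0 [ 0.5915 -0.1168] 0.039839733 0.034760673 4.592308
pine [250.4405 238.5723] 5066.5 [ 0.5241 -0.107 ] 0.11543722 0.04129037 99.554474
pine [378.2741 199.6447] 2468.5 [ 0.6189 -0.0496] 0.045380827 0.039501987 105.51877
pine [490.0489 226.1331] 5928.5 [ 0.7237 -0.064 ] 0.22024749 0.032002427 99.16586
pine [333.5261 100.9522] 3380.0 [0.5641 0.0194] 0.04428296 0.039914038 99.12057
wood [251.5845 250.7534] 9029.0 [ 0.5257 -0.1171] 0.17883433 0.04435033 99.397064
wood [475.5628 190.7236] 7973.0 [ 0.6975 -0.0355] 0.27991757 0.05286906 101.782005
alu [321.6364 193.405 ] 255.5 [ 0.5712 -0.0516] 0.023126997 0.0192984 74.13469
alu [302.5636 189.4545] 92.5 [ 0.5551 -0.0502] 0.016527714 0.008908134 94.7517
alu [309.     168.8163] 82.5 [ 0.5577 -0.0326] 0.01030038 0.010129904 102.230736
alu [376.6038 143.1509] 117.5 [ 0.6037 -0.0054] 0.013868286 0.01014848 170.33096
alu [294.4358 110.1637] 9411.5 [0.5412 0.021 ] 0.120075926 0.104795694 99.35548
red [483.8542 346.3056] 1094.0 [ 0.7269 -0.1506] 0.0532815 0.03084993 147.27826
```

View pics/w3.png

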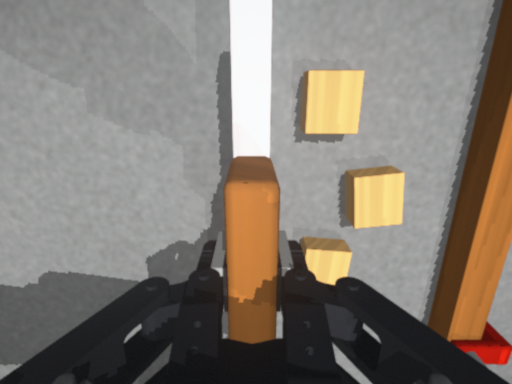

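The carried bar hangs parallel to the row, with clear floor between it and the blanks at (333,101), (377,200) and (327,260). I set it down.

Scaled: 0.03 m / 0.5 = 0.06, 0.006 m / 0.5 = 0.012.

Emit:
{"method": "run_rows", "body": {
  "motion": [
    [[0,0,0,0,0,0.06,0],[0,0,0,0,0,0.06,0],[0,0,0,0,0,0.012,0],[0,0,0,0,0,0.004,0],[0,0,0,0,0,0.001,0],[0,0,0,0,0,0,0],[0,0,0,0,0,0,0]]
  ]
}}

```text
clock: 7.8
position: [0.5169, -0.0613, 0.2123]
eef_rot: [0.001, 0.648, 0.761, 0.0]
wrist_force: [-0.6, -0.0, -4.5]
gripper_width: 0.246
grasp_force: 78.8
```

Run:
```python
from h import *
s=telemetry.sense();print(s['position'],s['wrist_force'],s['wrist_torque'])
```

```text
[ 0.5169 -0.0613  0.2123] [-0.5928 -0.024  -4.5201] [-0.0219  0.0125  0.0003]
```

Scaled: 0.001 m / 0.5 = 0.002.

Emit:
{"method": "run_rows", "body": {
  "motion": [
    [[0,0,0,0,0,0.002,0],[0,0,0,0,0,0,0],[0,0,0,0,0,0,0]]
  ]
}}

```text
clock: 8.18
position: [0.5167, -0.0613, 0.2108]
eef_rot: [0.0, 0.648, 0.761, 0.0]
wrist_force: [0.3, 0.4, -3.1]
gripper_width: 0.246
grasp_force: 79.4
```

Emit:
{"method": "run_rows", "body": {
  "motion": [
    [[0,0,0,0,0,0.002,0],[0,0,0,0,0,0,0],[0,0,0,0,0,0,0]]
  ]
}}

```text
clock: 8.55
position: [0.5169, -0.0613, 0.2108]
eef_rot: [-0.0, 0.648, 0.761, -0.0]
wrist_force: [-2.9, 0.6, 4.6]
gripper_width: 0.249
grasp_force: 80.3
```

The bar is on the bench. Now I push along tool +y, the fence normal.

Scaled: 0.006 m / 0.5 = 0.012, -0.0004 m / 0.5 = -0.0008.

Emit:
{"method": "run_rows", "body": {
  "motion": [
    [[0,0,0,0,0.006,-0.0008,0],[0,0,0,0,0.012,0,0],[0,0,0,0,0.012,0,0],[0,0,0,0,0.012,0,0],[0,0,0,0,0.012,0,0],[0,0,0,0,0.012,0,0],[0,0,0,0,0.012,0,0],[0,0,0,0,0.012,0,0],[0,0,0,0,0.012,0,0],[0,0,0,0,0.012,0,0],[0,0,0,0,0.012,0,0],[0,0,0,0,0.012,0,0],[0,0,0,0,0.012,0,0],[0,0,0,0,0.012,0,0],[0,0,0,0,0.012,0,0],[0,0,0,0,0.012,0,0],[0,0,0,0,0.012,0,0],[0,0,0,0,0.012,0,0],[0,0,0,0,0,0,0],[0,0,0,0,0,0,0]]
  ]
}}

```text
clock: 11.05
position: [0.6204, -0.0446, 0.2108]
eef_rot: [0.0, 0.648, 0.761, -0.0]
wrist_force: [-2.1, -0.5, 4.7]
gripper_width: 0.251
grasp_force: 80.3
```

```bash
python3 look.py w4
```

```text
pine [279.1429 326.3214] 123.0 [ 0.6498 -0.1077] 0.020519951 0.0040128855 100.711006
pine [276.5158 236.4156] 7978.5 [ 0.6396 -0.0487] 0.07883107 0.06438629 99.391426
pine [309.6758 104.3061] 6928.0 [0.6389 0.0314] 0.044926815 0.039727766 99.24467
pine [433.6298 148.2749] 18305.0 [ 0.7118 -0.0009] 0.1831308 0.032711543 99.07566
wood [358.5692 374.3846] 170.5 [ 0.7082 -0.1342] 0.026563615 0.0068525793 143.12907
wood [371.9773 333.2727] 91.0 [ 0.7082 -0.0985] 0.019966826 0.0037767077 142.04059
wood [251.2579 246.0317] 3565.0 [ 0.6239 -0.0581] 0.123040915 0.031211585 99.47346
wood [392.5461 161.3504] 6683.5 [ 0.69   -0.0053] 0.18223843 0.036877844 108.79224
alu [451.4762 334.6905] 88.0 [ 0.7641 -0.0954] 0.009686974 0.007910963 148.34283
alu [474.2963 304.9074] 117.0 [ 0.7684 -0.0709] 0.012369177 0.009752077 75.38674
alu [ 69.3419 277.4103] 282.5 [ 0.5143 -0.0922] 0.018112974 0.01659541 20.519854
alu [489.5614 252.9561] 299.0 [ 0.763  -0.0354] 0.02409646 0.012549898 109.281456
alu [ 24.9618 231.949 ] 439.5 [ 0.4898 -0.0628] 0.026086066 0.014797268 66.48346
alu [502.6818 157.8283] 357.0 [0.7463 0.0209] 0.028225673 0.010323612 114.627815
alu [ 82.6944 204.6464] 14814.5 [ 0.5333 -0.0379] 0.10764841 0.09015008 133.0299
alu [462.5722 234.9272] 5372.5 [ 0.746 -0.024] 0.1345463 0.028656716 99.144165
alu [203.4191  58.2158] 2118.5 [0.5831 0.0425] 0.038210463 0.02101132 114.13991
alu [310.9746 110.3917] 14740.5 [0.6391 0.0027] 0.15212633 0.07155338 99.2832
alu [212.5658  10.4342] 170.0 [0.5846 0.0663] 0.010168457 0.005593282 82.21995
```

View pics/w4.png

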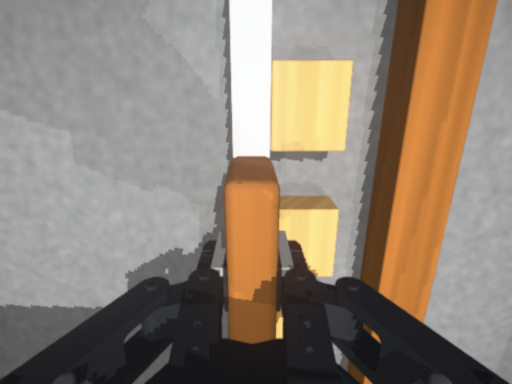

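All blanks ride on the bar: blank1 at (310,104) and blank2 at (307,236) are flush against it, with about 30 mm left to the fence. I push on.

Scaled: 0.006 m / 0.5 = 0.012, 0.004 m / 0.5 = 0.008.

Emit:
{"method": "run_rows", "body": {
  "motion": [
    [[0,0,0,0,0.012,0,0],[0,0,0,0,0.012,0,0],[0,0,0,0,0.012,0,0],[0,0,0,0,0.008,0,0],[0,0,0,0,0.004,0,0],[0,0,0,0,0.002,0,0],[0,0,0,0,0,0,0],[0,0,0,0,0,0,0]]
  ]
}}

```text
clock: 12.1
position: [0.6442, -0.0408, 0.2108]
eef_rot: [-0.001, 0.648, 0.761, -0.001]
wrist_force: [-5.7, -1.1, 8.8]
gripper_width: 0.247
grasp_force: 80.4
```

Emit:
{"method": "run_rows", "body": {
  "motion": [
    [[0,0,0,0,0.002,0,0],[0,0,0,0,0.002,0,0],[0,0,0,0,0,0,0],[0,0,0,0,0,0,0]]
  ]
}}

```text
clock: 12.6
position: [0.6462, -0.0405, 0.2108]
eef_rot: [-0.001, 0.648, 0.761, -0.001]
wrist_force: [-7.4, -1.2, 7.9]
gripper_width: 0.247
grasp_force: 80.6
```

Emit:
{"method": "run_rows", "body": {
  "motion": [
    [[0,0,0,0,0.002,0,0],[0,0,0,0,0.002,0,0],[0,0,0,0,0,0,0],[0,0,0,0,0,0,0]]
  ]
}}

```text
clock: 13.1
position: [0.6475, -0.0403, 0.2108]
eef_rot: [-0.002, 0.648, 0.762, -0.002]
wrist_force: [-8.7, -2.2, 9.9]
gripper_width: 0.249
grasp_force: 81.0
```

Scaled: 0.001 m / 0.5 = 0.002.

Emit:
{"method": "run_rows", "body": {
  "motion": [
    [[0,0,0,0,0.002,0,0],[0,0,0,0,0.002,0,0],[0,0,0,0,0,0,0],[0,0,0,0,0,0,0]]
  ]
}}

```text
clock: 13.6
position: [0.6485, -0.0401, 0.2109]
eef_rot: [-0.004, 0.648, 0.761, -0.004]
wrist_force: [-12.3, -1.5, 13.8]
gripper_width: 0.247
grasp_force: 81.3
```

Emit:
{"method": "run_rows", "body": {
  "motion": [
    [[0,0,0,0,0.002,0,0],[0,0,0,0,0.002,0,0],[0,0,0,0,0,0,0],[0,0,0,0,0,0,0]]
  ]
}}

```text
clock: 14.1
position: [0.6496, -0.0399, 0.2109]
eef_rot: [-0.005, 0.649, 0.761, -0.005]
wrist_force: [-17.1, -2.2, 17.8]
gripper_width: 0.246
grasp_force: 81.8
```

Run:
```python
from h import *
T=pose(); s=telemetry.sense(); print(s['wrist_force'],s['wrist_torque'],T[:3,2])
w=cams.grab_frame("wrist"); t=cams.grab_frame("scene")
cv2.imwrite("pics/w5.png",np.hstack([w[:,200:450],cv2.resize(t[140:268,140:290],None,fx=3,fy=3)]))
```

```text
[-17.0589  -2.2404  17.7775] [-0.5063  3.1161 -0.3588] [-0.0147 -0.0006 -0.9999]
```

View pics/w5.png

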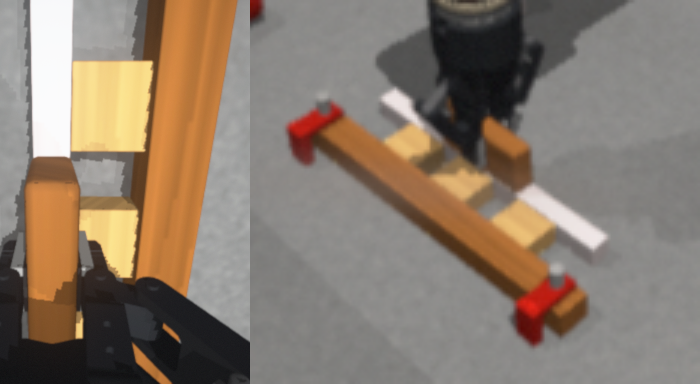

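Blanks look at or within a couple of millimetres of the fence: blank1's front edge is at column 352 of the full frame and the fence edge just right of it. I measure that gap.

Run:
```python
from h import *
T=pose(); im=cams.grab_frame("wrist"); cv2.imwrite("pics/w6.png",cv2.resize(im[50:290,315:385],None,fx=8,fy=2.5))
n=np.array([.9875,.1575])
print("bar n",T[:2,3]@n, "grasp", (T[:3,3]+.2*T[:3,2])[:2]@n)
for row in (80,110,140,215,250):
    v=im[row,325:400].astype(int); print(row,v[::1].sum(1)[:65]//3)
for row,c in((80,352),(110,350),(140,347)): print(ray((c,row),.024,"wrist",T)[0,:2]@n)
for row in (80,110,140): print([round(float(ray((c,row),.03,"wrist",T)[0,:2]@n),4) for c in(350,355,360,365)])
```

```text
bar n 0.6351647185305559 grasp 0.6322464597472923
80 [206 205 205 205 204 204 203 203 202 201 200 200 199 199 199 199 200 201
 202 203 203 204 204 205 203 190 147  92  71  67  68  79 103 123 131 133
 133 133 134 135 135 136 138 138 140 139 139 140 139 138 138 137 136 137
 135 133 131 130 128 127 125 124 123 121 122]
110 [206 206 206 206 204 202 203 201 200 200 199 199 199 200 201 203 203 204
 204 204 199 163 127 110  84  71  69  69  86 108 128 133 136 136 136 136
 138 138 139 141 142 142 142 141 140 140 138 138 136 136 135 133 132 130
 128 126 125 124 123 122 121 121 120 120 119]
140 [205 204 203 203 201 201 200 200 198 199 200 200 202 202 202 203 196 193
 192 186 149  95  71  66  68  90 114 131 137 137 137 137 137 139 139 140
 143 143 142 141 140 139 138 136 135 135 134 133 131 130 127 126 125 123
 122 121 121 119 119 121 123 126 130 132 132]
215 [200 199 199 200 201 201 203 204 204 201 193 156 116  84  66  61  64  90
 115 132 138 138 137 138 138 140 141 143 143 140 138 135 133 131 130 129
 128 125 126 125 124 121 118 118 119 121 123 126 127 127 127 127 128 130
 131 131 131 130 128 125 125 124 120 120 121]
250 [198 200 201 202 202 204 203 203 194 174 116  68  63  79 108 130 137 137
 138 138 139 139 140 140 140 138 135 131 129 128 126 126 124 123 122 122
 122 125 126 128 127 127 128 127 127 126 126 126 128 130 130 128 128 127
 125 123 121 119 119 119 120 121 124 128 132]
0.6827310729459671
0.6832643580311316
0.6833068310135957
[0.68, 0.6823, 0.6847, 0.6871]
[0.6814, 0.6839, 0.6863, 0.6888]
[0.683, 0.6855, 0.688, 0.6906]
```

View pics/w6.png

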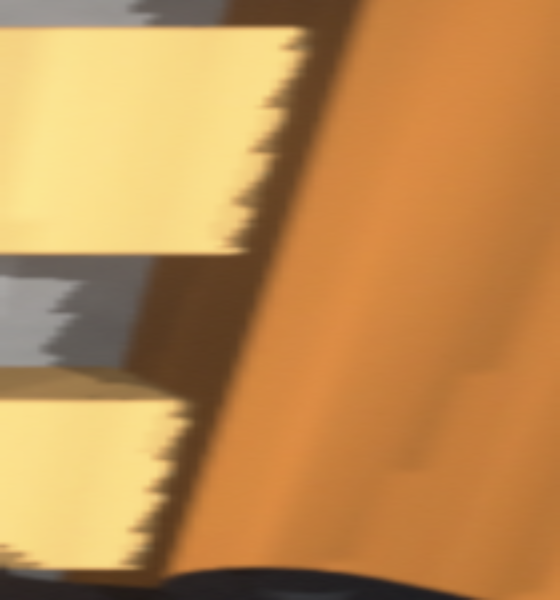

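The ragged dark line is the fence's shadow falling on the blanks. The fence edge is at n≈0.6833 and the blank fronts at ≈0.683, so they are in contact, and the rising force agrees. One more press, then I relax it.

Scaled: 0.001 m / 0.5 = 0.002.

Emit:
{"method": "run_rows", "body": {
  "motion": [
    [[0,0,0,0,0.002,0,0],[0,0,0,0,0.002,0,0],[0,0,0,0,0.002,0,0],[0,0,0,0,0,0,0],[0,0,0,0,0,0,0]]
  ]
}}

```text
clock: 14.88
position: [0.6509, -0.0398, 0.2109]
eef_rot: [-0.008, 0.649, 0.761, -0.007]
wrist_force: [-23.8, -3.6, 23.2]
gripper_width: 0.248
grasp_force: 82.9
```

Emit:
{"method": "run_rows", "body": {
  "motion": [
    [[0,0,0,0,-0.002,0,0],[0,0,0,0,-0.002,0,0],[0,0,0,0,-0.002,0,0],[0,0,0,0,-0.002,0,0],[0,0,0,0,-0.002,0,0],[0,0,0,0,0,0,0],[0,0,0,0,0,0,0]]
  ]
}}

```text
clock: 15.75
position: [0.6486, -0.04, 0.2108]
eef_rot: [-0.004, 0.649, 0.761, -0.003]
wrist_force: [-11.6, -1.0, 13.5]
gripper_width: 0.249
grasp_force: 81.5
```

The tip did not advance on that press, so the blanks are firmly seated. I relax further.

Scaled: -0.001 m / 0.5 = -0.002.

Emit:
{"method": "run_rows", "body": {
  "motion": [
    [[0,0,0,0,-0.002,0,0],[0,0,0,0,-0.002,0,0],[0,0,0,0,0,0,0],[0,0,0,0,0,0,0]]
  ]
}}

```text
clock: 16.25
position: [0.6477, -0.0401, 0.2108]
eef_rot: [-0.002, 0.649, 0.761, -0.002]
wrist_force: [-8.7, -0.2, 9.7]
gripper_width: 0.247
grasp_force: 81.0
```

Emit:
{"method": "run_rows", "body": {
  "motion": [
    [[0,0,0,0,-0.002,-0.0006,0],[0,0,0,0,0,0,0],[0,0,0,0,0,0,0]]
  ]
}}

```text
clock: 16.62
position: [0.6472, -0.0402, 0.2108]
eef_rot: [-0.001, 0.649, 0.761, -0.001]
wrist_force: [-5.4, -0.7, 6.1]
gripper_width: 0.249
grasp_force: 80.5
```

Emit:
{"method": "run_rows", "body": {
  "motion": [
    [[0,0,0,0,0,0,0],[0,0,0,0,0,0,0]]
  ],
  "grip_force": 20
}}

```text
clock: 16.88
position: [0.6472, -0.0402, 0.2108]
eef_rot: [-0.001, 0.649, 0.761, -0.001]
wrist_force: [-5.7, -1.1, 7.0]
gripper_width: 0.248
grasp_force: 80.5
```

Emit:
{"method": "run_rows", "body": {
  "motion": [
    [[0,0,0,0,0,0,0.4],[0,0,0,0,0,0,0.5],[0,0,0,0,0,0,0.55],[0,0,0,0,0,0,0.55],[0,0,0,0,0,-0.02,0.55],[0,0,0,0,0,-0.06,0.55],[0,0,0,0,0,-0.1,0.55],[0,0,0,0,0,-0.1,0.55],[0,0,0,-0.06,0,-0.08,0.55],[0,0,0,-0.08,0,-0.06,0.55],[0,0,0,0,0,0,0.55],[0,0,0,0,0,0,0.55]]
  ]
}}

```text
clock: 18.38
position: [0.6586, -0.109, 0.42]
eef_rot: [-0.0, 0.649, 0.761, 0.0]
wrist_force: [-0.2, -0.0, -0.8]
gripper_width: 0.543
grasp_force: 0.0
```

```bash
python3 look.py w7 | head -5
```

Run:
```python
from h import *
w=cv2.imread("pics/w7.png"); t=cams.grab_frame("scene"); p=cams.grab_frame("top")
a=cv2.resize(t[130:290,130:300],(408,384)); b=cv2.resize(p[110:260,170:390],(563,384))
cv2.imwrite("pics/fin.png",cv2.resize(np.hstack([w[:,100:512],a]),(800,375)))
T=np.load("pics/w7.npy");ms=masks(w)
for c in blobs(cv2.bitwise_or(ms["wood"],ms["pine"]),300): print(c[:,0].mean(0),*rect(c,.024,"wrist",T))
for c in blobs(ms["alu"],300): print("alu",*rect(c,.025,"wrist",T))
for c in blobs(masks(p)["wood"],150): print("top",*rect(c,.03,"top"))
```

```text
pine [287.6284 100.5034] 13050.0 [ 0.6855 -0.0551] 0.24714763 0.09516577 99.03334
wood [ 89.0791 268.904 ] 1848.5 [ 0.4584 -0.3098] 0.14264219 0.040572993 82.52239
alu [296.   297.15] 82.0 [ 0.7574 -0.3058] 0.023298137 0.015284414 118.669464
alu [105.7447 227.2766] 123.5 [ 0.4779 -0.2367] 0.021194605 0.016902413 168.72198
alu [272.9667  71.7833] 213.0 [ 0.6671 -0.0058] 0.023104034 0.0139338765 9.189921
[ 89.0791 268.904 ] [ 0.4553 -0.3145] 0.14502022 0.041249428 82.5223
[287.345  112.1725] [ 0.6871 -0.0691] 0.275281 0.09629726 99.03333
alu [ 0.6059 -0.1946] 0.37830046 0.22430752 127.816574
alu [ 0.9371 -0.1175] 0.3355672 0.012385388 90.10139
alu [ 0.7847 -0.1171] 0.31867248 0.08094004 99.02097
alu [0.6467 0.039 ] 0.04822322 0.04431378 98.5973
top [ 0.1752 -0.6025] 0.13342634 0.031308252 108.68032
top [ 0.2889 -0.6505] 0.12618828 0.0329267 5.43595
top [ 0.4711 -0.2979] 0.10710351 0.024146045 82.56133
top [0.669  0.0387] 0.18913794 0.08968046 98.15824
```

View pics/fin.png

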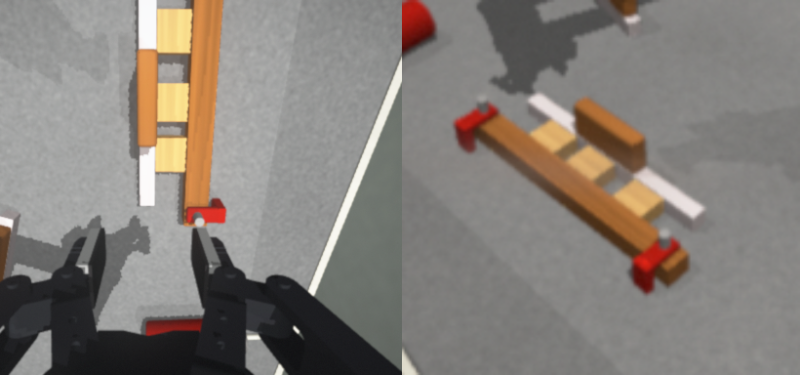

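Final view: all three blanks sit between bar and fence with no visible gap. The straightedge stands upright and parallel to the fence, the short block is unmoved, and the gripper is clear.

```bash
python3 -c "
from cell import r, cams, telemetry, hand_in
print(hand_in())"
```

```text
the job is handed in; nothing more can be done
None
```

The job is handed in at about 18.5 s: all three blanks are pushed squarely against the fence with the straightedge, which stands upright and released, and the short block has not moved.

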